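# Nest the washing-powder scoops in their tub

### The job

Put the washing-powder set away by nesting it in order of size: the big scoop goes down inside the white tub standing in the tray, and the small scoop goes down inside the big one, both upright and fully home, with their handles out over the rim, clear of each other and not one on top of the other. Leave the tub standing in the tray, and leave the spray bottle, mug, sewing box and brush where they are.

Things in the scene. Friction and masses are not known exactly. Their poses are not given: they have to be found in the camera images.
- tub_mid (a point): Largest vessel: white enamelled round tub, no handle, loose, standing upright in the grey tray; 84 mm across the rim, 72 mm across the foot (straight taper), 60 mm tall, wall 2.5 mm, floor 3 mm thick, 180 g. Point on its axis half-way up, 30 mm above its foot; z points up out of the mouth.
- scoop_big_mid (a point): Middle vessel: teal plastic scoop, tapered bowl 71 mm across the rim, 59 mm across the foot, 57 mm tall, wall 2.5, floor 3 mm. Point on its axis half-way up; z out of the mouth, handle along -x. Tipped by its steel handle: starts leaning 32 deg towards it, on foot edge and handle end, handle roughly to the robot. Home in the tub: handle on the tub's rim, this point 2 mm above tub_mid, 4 mm play.
- scoop_big_grip (a point): Point in the big scoop's handle: straight flat steel bar 12 mm wide (y), 4.5 mm thick (z), square to the bowl's axis, from the rim to 120 mm from the axis along -x, underside 0.6 mm below the rim's top. This point: 70 mm from the axis, mid width and thickness, 58.7 mm above the foot's plane. Axes as scoop_big_mid. Scoop's mass about 66 g, balance point 36 mm from the axis.
- scoop_small_mid (a point): Smallest vessel: yellow plastic scoop, same pattern, bowl 58 mm across the rim, 47 mm across the foot, 54 mm tall, wall 2.5, floor 3 mm, about 45 g. Point on its axis half-way up; z out of the mouth, handle along -x. Starts leaning 32 deg towards its handle in the same way. Home in the big scoop: handle on that one's rim, rims level, this point 2 mm above scoop_big_mid, 4 mm play.
- scoop_small_grip (a point): Point in the small scoop's handle: flat steel bar 12 mm wide (y), 4.5 mm thick (z), ending 108 mm from the bowl's axis; this point is 70 mm from the axis along -x, mid width and thickness, 55.7 mm above the foot's plane. Axes as scoop_small_mid. With both scoops home the two handles are at the same height, so they cannot cross or lie one on the other.
- tray: Grey plastic tray, fixed, 300 mm (x) by 380 mm (y), rim 26 mm high, wall and floor 4 mm. Origin under its centre, at the bottom.
- spray_bottle: Chrome spray bottle with black twist cap and spray head, 54 mm across, 177 mm tall, standing in the tray's far left corner (seen from the robot). Origin at its foot. Not to be disturbed.
- mug: Blue ceramic mug, 80 mm across, 88 mm tall, handle at its +y side, in the tray behind the tub. Origin at its foot. Not to be disturbed.
- sewing_box: Closed pink plastic sewing box with two latches, 87 by 102 mm, 51 mm tall plus a small handle, in the tray. Origin under its centre. Not to be disturbed.
- brush: Wooden scrubbing brush lying bristles down in the tray, 125 by 46 mm, 38 mm tall. Origin under its centre. Not to be disturbed.
Things that resemble listed ones, but are neither listed nor needed, are in the scene too. What is shaped like the part that bears tub_mid but yellow is not meant.

How it is judged (in metres and radians):
At the end, for the whole second after the job is handed in: Tub upright (3 degrees) on the tray floor; big scoop home in it, small scoop home in the big one: axes within 9 mm, mid-points -3 to 6 mm above that of the vessel outside, each within 6 degrees of upright; grip points of the two handles over 18 mm apart; bystanders within 30 mm (horizontal distance between scoop_big_mid and tub_mid below 0.009 m and z of scoop_big_mid in the frame of tub_mid between -0.003 and 0.006 m and angle between each of scoop_big_mid, scoop_small_mid's own z axis and vertical below 0.1 rad and horizontal distance between scoop_small_mid and scoop_big_mid below 0.009 m and z of scoop_small_mid in the frame of scoop_big_mid between -0.003 and 0.006 m and horizontal distance between scoop_small_grip and scoop_big_grip above 0.018 m and angle between tub_mid's own z axis and vertical below 0.06 rad and z of tub_mid in the frame of tray below 0.038 m and x of tub_mid in the frame of tray between -0.11 and 0.11 m and y of tub_mid in the frame of tray between -0.15 and 0.15 m); the robot touches nothing.
It fails at once if the spray bottle is moved more than 30 mm or tipped over (distance of spray_bottle from where it was at the start of the episode above 0.03 m or angle between spray_bottle's own z axis and vertical above 0.4 rad).
It fails at once if the mug is moved more than 30 mm or tipped over (distance of mug from where it was at the start of the episode above 0.03 m or angle between mug's own z axis and vertical above 0.4 rad).
It fails at once if the sewing box is moved more than 30 mm (distance of sewing_box from where it was at the start of the episode above 0.03 m).
It fails at once if the brush is moved more than 30 mm (distance of brush from where it was at the start of the episode above 0.03 m).
It also fails if it takes over 72 s, if anything falls off the work surface, if the arm or the gripper's body presses on something with over 40 N, if the wrist force passes 120 N, or if a joint passes its speed limit or range.

### The arm

A 6-joint arm with a two-finger parallel gripper is mounted at the origin on the work surface. World frame = base frame: x ahead of the robot, y to its left, z up, the work surface at z = 0. Lengths are in m, angles in degrees, forces in N, time in s.
With the tool pointing down it reaches from about 0.4 to 0.825 m from the base axis. Payload 7 kg.
Tool frame: the origin (TCP) lies midway between the tips of the shut fingers; the grasp point (between the pads) lies 19 mm behind it; z points along the fingers, y is the direction in which the jaws open and shut (so a half turn about z gives the same grasp; the last joint's range is limited). The gripper opens to 88 mm and grips with 3 to 60 N. Pads are 19 mm wide; open, the fingers measure 130 mm over their backs; the gripper's body (78 mm by 193 mm) begins 47 mm behind the grasp point.
Start: joints at [86.637, 20.546, 0.682, 0, -70.136, -16.507], TCP at [0.229, 0.635, 0.202] pointing down, gripper open.
Joint ranges: [-176.03, 176.03], [-82.01, 121.73], [-58.28, 71.71], [-173.87, 95.51], [-174.79, -0.11], [-173.66, 173.66]. Speed limits (degrees/s): [136.94, 136.94, 172.46, 180, 180, 180].

### API

Orientations are given as a 3x3 rotation matrix whose columns are the frame's x, y, z axes.
In Python, from rig import robot gives the robot as it stands. Calls block until the motion is done:
- robot.goto(position, orientation): joint-space move of the TCP to a pose.
- robot.servo_line(position, ori=None, speed=0.15): straight line of the TCP; ori=None keeps the orientation; speed is the mean speed in m/s.
- robot.movej(angles): joint-space move.
- robot.move_gripper(opening): opening from 0.0 (shut) to 1.0 (fully open); the grip force is fixed at half the most; returns when the fingers have stopped.
- robot.dwell(seconds).
- robot.ik(position, orientation): joint angles nearest the present ones, or None.
- robot.grab_frame(name): name is "scene" or "top" or "wrist"; returns (picture, depth): 420x560x3 uint8, red, green, blue; 420x560 float32, m along the optical axis (not along the pixel's ray), 0 where there is no reading.
- robot.camera_info(name): a dict with "vfov" (degrees; the focal length in pixels is half the picture's height over the tangent of half this angle, whatever the lens; pixels are square), "cx", "cy" (the principal point, pixels), "k1" (the pictures are not rectified: a ray, as slopes to the right and down, at radius r is drawn at 1 + k1 r^2 times it, then the intrinsics apply), "view" (4x4, takes a point from world to camera coordinates); the wrist camera has in their place "T_tool_cam" (4x4, takes a point from camera to tool coordinates, whose origin is the TCP and whose axes are the flange's). Camera axes: x right, y down, z forward; pixel columns grow to the right and rows downward; lengths in m; the calibration is good to about 2 mm. A picture is of the moment at which its call begins: read the wrist's pose just before it. camera_info takes no time and is no camera call.
A pose or a line that the arm cannot do raises robot.Unreachable and nothing moves.
- robot.job_done(): hands the job in, once; it reports no verdict.
Readings, each from a call of its own:
- robot.read_t(): time.
- robot.read_qpos(): joint angles.
- robot.read_qvel(): joint speeds.
- robot.read_effort(): joint torques, N m.
- robot.read_position(): TCP position.
- robot.read_tcp_rot(): TCP orientation.
- robot.read_force(): force on the tool from outside, world axes, zero at the start.
- robot.read_ft_torque(): the same for the moment, N m.
- robot.read_grip_width(): opening from 0.0 (shut) to 1.0 (fully open).
Only numpy, scipy, OpenCV 4.12 (cv2) and the standard library are available. Lean on these libraries where they do the work, as an engineer would, in place of code of your own. Each camera call takes 0.05 s, during which the arm holds its last target.

## Working session

There is one attempt and no reset: what is moved stays moved. The work goes in short steps, each a Python script; the robot and the scene stay as the last script left them, time stands still between calls to the robot, and variables do not carry over. Pictures are saved under pics/ and viewed, and the job is handed in when it is done.

```bash
ls; mkdir -p pics; python3 - <<'E'
from rig import robot
import cv2, numpy as np
print(robot.read_t())
for n in ["scene","top","wrist"]:
    p,d=robot.grab_frame(n)
    cv2.imwrite(f"pics/{n}0.png",p[...,::-1]); np.save(f"pics/{n}0_d.npy",d); np.save(f"pics/{n}0.npy",p)
    print(n,robot.camera_info(n))
print(robot.read_t(),robot.read_tcp_rot())
E
```

```text
pics
0.0
scene {'vfov': 57.58402117845187, 'cx': 282.32484319351886, 'cy': 204.61122270640186, 'k1': -0.08238717761739553, 'view': array([[ 0.88991179,  0.45602047, -0.01011594, -0.47262951],
       [ 0.38654365, -0.76573263, -0.51404041, -0.18895128],
       [-0.24215905,  0.45354037, -0.85770632,  1.11638488],
       [ 0.        ,  0.        ,  0.        ,  1.        ]])}
top {'vfov': 46.79266798784968, 'cx': 285.09956940185515, 'cy': 211.69261621627604, 'k1': -0.1779524016947013, 'view': array([[-1.02389705e-02, -9.99946332e-01, -1.58008287e-03,
         1.31236233e-02],
       [-9.83649507e-01,  1.03562058e-02, -1.79795430e-01,
         5.29044143e-01],
       [ 1.79802145e-01, -2.86672368e-04, -9.83702753e-01,
         1.04713711e+00],
       [ 0.00000000e+00,  0.00000000e+00,  0.00000000e+00,
         1.00000000e+00]])}
wrist {'vfov': 69.44626734215821, 'cx': 276.5999878443971, 'cy': 212.81788738317235, 'k1': 0.016246570165339112, 'T_tool_cam': array([[-1.68669954e-04, -9.62021318e-01, -2.72974276e-01,
         7.34809634e-02],
       [ 9.99999783e-01,  1.17869372e-05, -6.59436502e-04,
        -5.53927476e-04],
       [ 6.37609504e-04, -2.72974328e-01,  9.62021107e-01,
        -1.83498274e-01],
       [ 0.00000000e+00,  0.00000000e+00,  0.00000000e+00,
         1.00000000e+00]])}
0.15 [[ 9.40439720e-01 -3.39960355e-01 -3.00753887e-04]
 [-3.39960465e-01 -9.40438959e-01 -1.20288912e-03]
 [ 1.26093941e-04  1.23348914e-03 -9.99999231e-01]]
```

View pics/scene0.png

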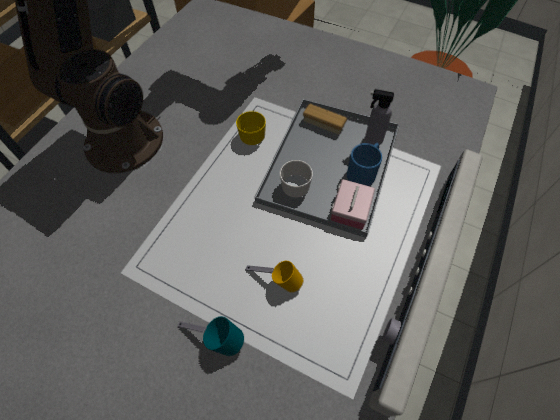

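View pics/top0.png

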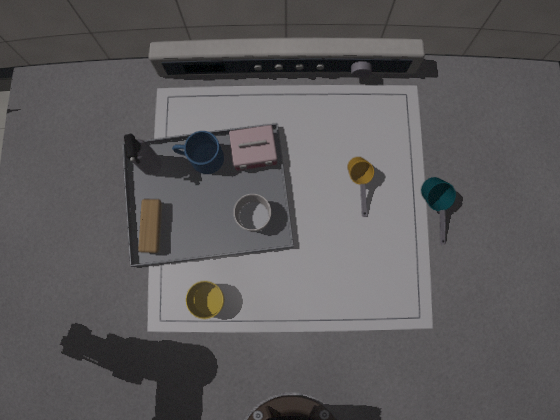

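View pics/wrist0.png

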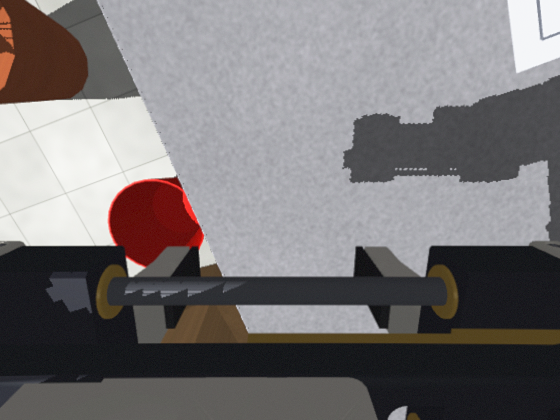

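The top picture shows the white tub at (252,212), the yellow scoop at (361,170) and the teal scoop at (438,193), with both handles pointing down towards the robot. The yellow tub at (205,300) is the decoy.

```bash
cat > h.py <<'E'
import numpy as np, cv2
from scipy.optimize import least_squares
def K(ci): 
    f=210/np.tan(np.radians(ci['vfov']/2)); return np.array([[f,0,ci['cx']],[0,f,ci['cy']],[0,0,1.]])
def und(ci,uv):
    return cv2.undistortPoints(np.asarray(uv,float).reshape(-1,1,2),K(ci),np.array([ci['k1'],0,0,0,0.]))[:,0]
def c2w(ci,pose=None):
    if pose is None: return np.linalg.inv(ci['view'])
    T=np.eye(4);T[:3,:3]=pose[1];T[:3,3]=pose[0]; return T@ci['T_tool_cam']
def pts(ci,uv,depth,pose=None):   # uv Nx2, depth values N
    s=und(ci,uv); T=c2w(ci,pose); P=np.c_[s*depth[:,None],depth]; return P@T[:3,:3].T+T[:3,3]
def onplane(ci,uv,z,pose=None):
    s=und(ci,uv); T=c2w(ci,pose); d=np.c_[s,np.ones(len(s))]@T[:3,:3].T; o=T[:3,3]
    return o+d*((z-o[2])/d[:,2])[:,None]
def cloud(ci,d,pose=None):
    v,u=np.mgrid[0:420,0:560]; uv=np.c_[u.ravel(),v.ravel()]
    return pts(ci,uv,d.ravel(),pose).reshape(420,560,3)
def proj(ci,P,pose=None):
    T=np.linalg.inv(c2w(ci,pose)); P=np.asarray(P,float).reshape(-1,3)@T[:3,:3].T+T[:3,3]
    s=P[:,:2]/P[:,2:]; r2=(s**2).sum(1,keepdims=True); s=s*(1+ci['k1']*r2); k=K(ci)
    return s*k[0,0]+k[:2,2]
def circ(xy,r=None):
    c0=xy.mean(0)
    f=(lambda p:np.hypot(*(xy-p[:2]).T)-(p[2] if r is None else r))
    return least_squares(f,[*c0,0.04],loss='soft_l1',f_scale=.002)
E
python3 - <<'E'
from rig import robot
from h import *
for n in ['top','scene']:
    ci=robot.camera_info(n); p=np.load(f'pics/{n}0.npy'); d=np.load(f'pics/{n}0_d.npy')
    C=cloud(ci,d); hsv=cv2.cvtColor(p,cv2.COLOR_RGB2HSV)
    print(n,'zero',(d==0).mean())
    for nm,lo,hi in [('teal',(80,100,30),(100,255,255)),('yel',(18,120,60),(32,255,255)),('blue',(101,100,30),(120,255,255)),('pink',(165,25,80),(180,150,255))]:
        m=cv2.inRange(hsv,np.array(lo),np.array(hi)); k,l,s,c=cv2.connectedComponentsWithStats(m)
        for i in range(1,k):
            if s[i,4]>150:
                P=C[(l==i)&(d>0)]; print(nm,s[i],c[i].round(1),'mean',P.mean(0).round(3),'zmax',np.percentile(P[:,2],99).round(3),P.min(0).round(3),P.max(0).round(3))
    tp=np.round(proj(ci,[[0.45,0.1,0.064]])).astype(int)
    # tub: points z .055-.072 low saturation
    m=(d>0)&(C[...,2]>.056)&(C[...,2]<.075)&(hsv[...,1]<60)
    k,l,s,c=cv2.connectedComponentsWithStats(m.astype(np.uint8))
    for i in range(1,k):
        if s[i,4]>40:
            P=C[l==i]; print('lowsat',s[i],c[i].round(0),P.mean(0).round(3)); 
            r=circ(P[:,:2]); print('  circ',r.x.round(4))
    big=cv2.resize(p,(0,0),fx=4,fy=4,interpolation=cv2.INTER_CUBIC)
    if n=='top': b=big[120*4:260*4,330*4:470*4]
    else: b=big[240*4:375*4,160*4:320*4]
    cv2.imwrite(f'pics/{n}0_crop.png',b[...,::-1])
E
```

```text
top zero 0.0039625850340136055
teal [421 177  35  34 717] [438.1 193.8] mean [ 0.569 -0.349  0.041] zmax 0.083 [ 0.529 -0.396 -0.003] [ 0.61  -0.311  0.086]
yel [348 157  26  27 511] [360.2 170.4] mean [ 0.628 -0.169  0.033] zmax 0.074 [ 0.594 -0.199  0.001] [ 0.662 -0.139  0.076]
yel [186 282  38  37 672] [207.6 301.8] mean [0.329 0.186 0.014] zmax 0.063 [ 0.294  0.146 -0.002] [0.372 0.227 0.064]
blue [173 131  51  43 980] [201.5 150.1] mean [0.677 0.201 0.048] zmax 0.095 [0.629 0.154 0.004] [0.709 0.264 0.097]
pink [ 229  125   48   41 1414] [252.3 145.2] mean [0.685 0.082 0.055] zmax 0.061 [0.637 0.027 0.002] [0.745 0.139 0.068]
lowsat [294  61  14   7  47] [299.  65.] [ 0.885 -0.031  0.063]
  circ [ 0.9241 -0.031   0.0399]
lowsat [306  61  19   7  59] [317.  64.] [ 0.885 -0.073  0.064]
  circ [-2.4602  0.2316  3.3597]
lowsat [347  61  33  14 176] [361.  68.] [ 0.874 -0.178  0.067]
  circ [ 0.8934 -0.1814  0.0292]
lowsat [409  60  13   7  43] [415.  63.] [ 0.89  -0.311  0.066]
  circ [ 0.8355 -0.3215  0.0563]
lowsat [152  63  25   6  65] [162.  66.] [0.889 0.302 0.065]
  circ [1.1
[... 1002 characters left out ...]
[ 347  143   35   43 1019] [364.1 163. ] mean [0.672 0.195 0.059] zmax 0.095 [0.62  0.154 0.004] [0.71  0.309 0.096]
pink [332 180  42  39 678] [352.9 198.6] mean [0.685 0.082 0.055] zmax 0.059 [0.63  0.026 0.002] [0.734 0.154 0.059]
lowsat [368 123  20  12  95] [376. 130.] [0.662 0.311 0.065]
  circ [0.659  0.333  0.0274]
lowsat [280 160  33  29 196] [296. 173.] [0.528 0.085 0.062]
  circ [0.5288 0.0819 0.0402]
lowsat [336 183  37  32 309] [354. 197.] [0.687 0.086 0.059]
  circ [0.6831 0.0872 0.0288]
lowsat [383 318  20  49 198] [391. 336.] [ 0.877 -0.194  0.068]
  circ [ 0.8864 -0.1812  0.0225]
lowsat [373 387  22  29  68] [380. 403.] [ 0.901 -0.321  0.066]
  circ [ 0.9133 -0.3081  0.0246]
```

View pics/top0_crop.png

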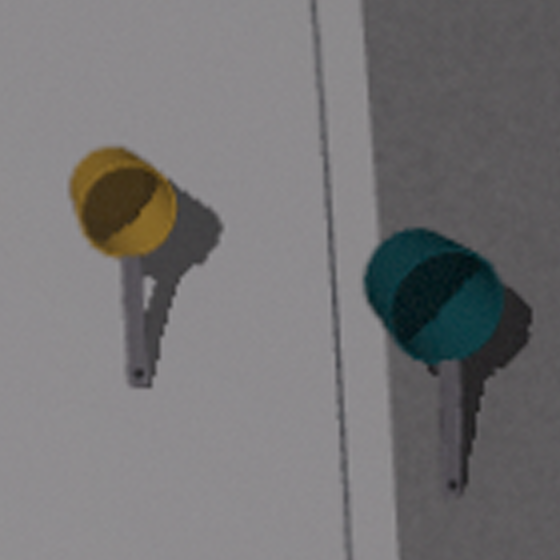

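View pics/scene0_crop.png

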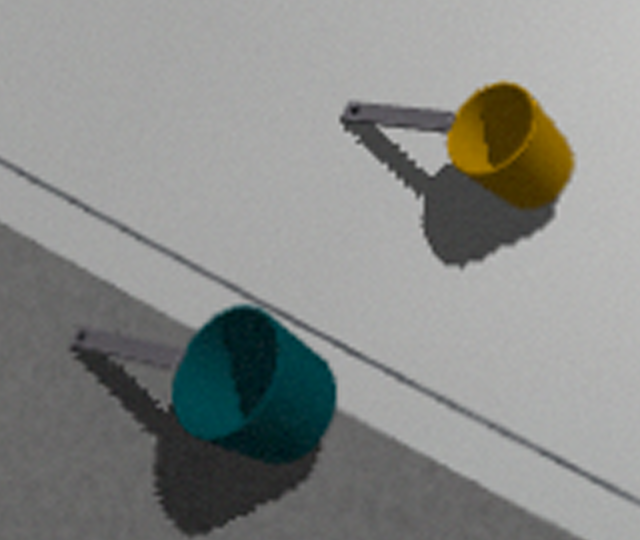

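```bash
cat > s1.py <<'E'
from rig import robot
from h import *
ci=robot.camera_info('top'); cs=robot.camera_info('scene')
for nm,a,b,za,zb in [('small',(362.5,185.5),(364.5,215.5),.046,.004),('big',(443,211.3),(443.25,242),.0485,.004)]:
    A=onplane(ci,[a],za)[0];B=onplane(ci,[b],zb)[0]; h=B-A
    print(nm,A.round(4),B.round(4),'len',np.linalg.norm(h).round(4),'yaw of handle',np.degrees(np.arctan2(h[1],h[0])).round(1),'tilt',np.degrees(np.arctan2(-h[2],np.hypot(*h[:2]))).round(1))
# scene view check
for nm,a,b,za,zb in [('small',(450/4+160,122/4+240),(352/4+160,112/4+240),.046,.004),('big',(183/4+160,355/4+240),(80/4+160,340/4+240),.0485,.004)]:
    A=onplane(cs,[a],za)[0];B=onplane(cs,[b],zb)[0]; h=B-A
    print(nm,A.round(4),B.round(4),'len',np.linalg.norm(h).round(4),'yaw of handle',np.degrees(np.arctan2(h[1],h[0])).round(1))
E
python3 s1.py
```

```text
small [ 0.5887 -0.1705  0.046 ] [ 0.5261 -0.1793  0.004 ] len 0.0759 yaw of handle -172.0 tilt 33.6
big [ 0.5261 -0.3554  0.0485] [ 0.4603 -0.3662  0.004 ] len 0.0802 yaw of handle -170.7 tilt 33.7
small [ 0.5943 -0.1708  0.046 ] [ 0.5308 -0.1779  0.004 ] len 0.0765 yaw of handle -173.6
big [ 0.5312 -0.3495  0.0485] [ 0.4629 -0.3646  0.004 ] len 0.0829 yaw of handle -167.5
```

```bash
cat >> h.py <<'E'
TH=np.radians(32)
def scoop_R(psi,th):
    h=np.array([np.cos(psi),np.sin(psi),0]);z=np.array([0,0,1.])
    X=-(h*np.cos(th)-z*np.sin(th)); Z=h*np.sin(th)+z*np.cos(th); return np.c_[X,np.cross(Z,X),Z]
def tool_R(SR,flip=1):   # tool z=-scoop z, tool y=flip*scoop y
    z=-SR[:,2]; y=flip*SR[:,1]; return np.c_[np.cross(y,z),y,z]
def line_down(P,R,d): return np.asarray(P)-R[:,2]*d
E
python3 - <<'E'
from rig import robot
from h import *
for nm,end,psi,L in [('small',[.5285,-.1785,.002],np.radians(-173),.038),('big',[.4615,-.3655,.002],np.radians(-169),.05)]:
    SR=scoop_R(psi,TH); g=np.array(end)+SR[:,0]*L
    for f in (1,-1):
        R=tool_R(SR,f)
        for dd in (-.019,.1,.15):
            p=line_down(g,R,dd); q=robot.ik(p,R); print(nm,f,dd,p.round(3),None if q is None else np.round(q,0))
print('tub')
for a in range(-180,180,30):
    SR=scoop_R(np.radians(a),0); 
    for f in (1,-1):
        R=tool_R(SR,f); o=[]
        for z in (.067,.16):
            g=np.array([.528,.081,z])-SR[:,0]*.07; o.append(robot.ik(line_down(g,R,-.019),R))
        print(a,f,[None if q is None else np.round(q,0) for q in o])
E
```

```text
small 1 -0.019 [ 0.57  -0.173  0.006] [ -8.  16. -33. -39. -12. -40.]
small 1 0.1 [ 0.508 -0.181  0.107] [ -5.   0. -40. -20. -19. -61.]
small 1 0.15 [ 0.482 -0.184  0.149] [ -5.  -6. -41. -16. -25. -65.]
small -1 -0.019 [ 0.57  -0.173  0.006] [ -8.  16. -33. -39. -12. 140.]
small -1 0.1 [ 0.508 -0.181  0.107] [ -5.   0. -40. -20. -19. 119.]
small -1 0.15 [ 0.482 -0.184  0.149] [ -5.  -6. -41. -16. -25. 115.]
big 1 -0.019 [ 0.513 -0.355  0.012] [-37.  21. -20. -44. -34.  -8.]
big 1 0.1 [ 0.451 -0.368  0.113] [-40.  10. -20. -37. -44. -15.]
big 1 0.15 [ 0.425 -0.373  0.156] [-43.   7. -19. -34. -49. -17.]
big -1 -0.019 [ 0.513 -0.355  0.012] [-37.  21. -20. -44. -34. 172.]
big -1 0.1 [ 0.451 -0.368  0.113] [-40.  10. -20. -37. -44. 165.]
big -1 0.15 [ 0.425 -0.373  0.156] [-43.   7. -19. -34. -49. 163.]
tub
-180 1 [array([  34.,   10.,  -37.,   -0.,  -43., -124.]), array([  34.,    4.,  -30.,    0.,  -57., -124.])]
-180 -1 [array([ 34.,  10., -37.,   0., -43.,  56.]), array([ 34.,   4., -30.,   0., -57.,  56.])]
-150 1 [array([ 30.,  11., -36.,   0., -43., -90.]), array([ 30.,   4., -
[... 1413 characters left out ...]
 117.])]
60 -1 [array([ 33.,  20., -22.,   0., -47., -63.]), array([ 33.,  14., -16.,   0., -59., -63.])]
90 1 [array([ 36.,  17., -26.,   0., -46., 144.]), array([ 36.,  12., -20.,   0., -58., 144.])]
90 -1 [array([ 36.,  17., -26.,   0., -46., -36.]), array([ 36.,  12., -20.,   0., -58., -36.])]
120 1 [array([ 38.,  14., -31.,   0., -45., 172.]), array([ 38.,   8., -25.,   0., -57., 172.])]
120 -1 [array([ 38.,  14., -31.,   0., -45.,  -8.]), array([ 38.,   8., -25.,   0., -57.,  -8.])]
150 1 [array([  37.,   12.,  -35.,    0.,  -43., -157.]), array([  37.,    5.,  -28.,    0.,  -57., -157.])]
150 -1 [array([ 37.,  12., -35.,   0., -43.,  23.]), array([ 37.,   5., -28.,   0., -57.,  23.])]
```

```bash
cat > look.py <<'E'
from rig import robot
from h import *
def snap(name,tag):
    pose=None
    if name=='wrist': pose=(np.array(robot.read_position()),np.array(robot.read_tcp_rot()))
    p,d=robot.grab_frame(name); cv2.imwrite(f'pics/{tag}.png',p[...,::-1]); ci=robot.camera_info(name)
    np.savez(f'pics/{tag}.npz',p=p,d=d,pos=pose[0] if pose else 0,rot=pose[1] if pose else 0)
    return ci,p,d,pose
E
python3 - <<'E'
from look import *
R=tool_R(scoop_R(np.radians(-120),0),1)
robot.goto([.50,.075,.24],R); print(robot.read_t(),robot.read_position()); snap('wrist','w_tub')
SR=scoop_R(np.radians(-169),TH); g=np.array([.4615,-.3655,.002])+SR[:,0]*.05; R=tool_R(SR,1)
robot.goto(line_down(g,R,.13),R); print(robot.read_t(),robot.read_position()); snap('wrist','w_big'); print(robot.read_t())
E
```

```text
2.375 [0.50009995 0.07568392 0.23984512]
4.1417 [ 0.43612832 -0.3699997   0.13897222]
4.1917
```

View pics/w_tub.png

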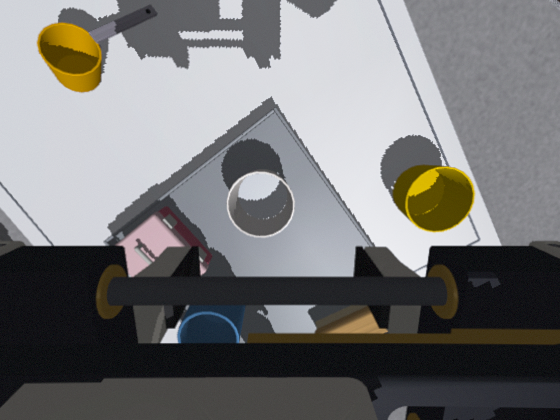

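View pics/w_big.png

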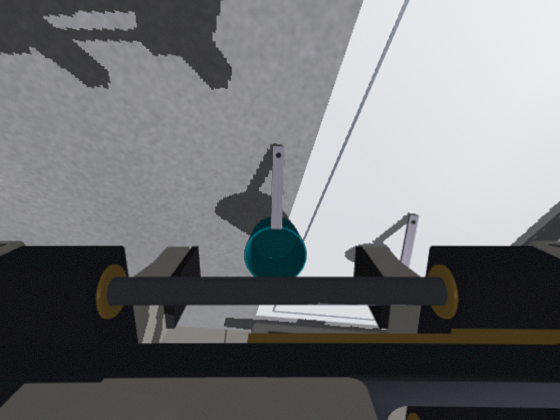

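In the wrist pictures, the tub rim is centred near (261,203). The big scoop's handle runs from (278,148) to (277,228), almost straight down the picture, so the yaw estimate holds. Next I'll measure both.

```bash
cat > meas.py <<'E'
from look import *
def load(tag):
    z=np.load(f'pics/{tag}.npz'); return robot.camera_info('wrist'),z['p'],z['d'],(z['pos'],z['rot'])
def handle(tag,box,zmin,zmax):
    ci,p,d,pose=load(tag); C=cloud(ci,d,pose); x0,x1,y0,y1=box
    hsv=cv2.cvtColor(p,cv2.COLOR_RGB2HSV)
    m=np.zeros(d.shape,bool); m[y0:y1,x0:x1]=True
    m&=(d>0)&(C[...,2]>zmin)&(C[...,2]<zmax)&(hsv[...,1]<70)
    P=C[m]
    for _ in range(4):
        c=P.mean(0); v=np.linalg.svd(P-c,full_matrices=False)[2][0]; r=np.linalg.norm((P-c)-np.outer((P-c)@v,v),axis=1); P=P[r<.009]
    if v[2]>0: v=-v
    t=(P-c)@v
    print(tag,'n',len(P),'c',c.round(4),'v',v.round(3),'yaw',np.degrees(np.arctan2(v[1],v[0])).round(2),'tilt',np.degrees(np.arcsin(-v[2])).round(2),'ends',(c+v*t.min()).round(4),(c+v*t.max()).round(4),'len',np.ptp(t).round(4),'rms',r.std().round(4))
    return c,v,t
def tub(tag,zlo=.058,zhi=.07,box=(180,360,130,245)):
    ci,p,d,pose=load(tag); C=cloud(ci,d,pose); hsv=cv2.cvtColor(p,cv2.COLOR_RGB2HSV)
    x0,x1,y0,y1=box; m=np.zeros(d.shape,bool); m[y0:y1,x0:x1]=True
    m&=(d>0)&(C[...,2]>zlo)&(C[...,2]<zhi)&(hsv[...,1]<60)
    P=C[m]; P=P[np.hypot(*(P[:,:2]-[.53,.08]).T)<.07]
    r=circ(P[:,:2]); print('tub n',len(P),'z',np.percentile(P[:,2],[5,50,95]).round(4),'circ',r.x.round(4),'rms',np.sqrt(np.mean(r.fun**2)).round(4)); return r.x
E
python3 - <<'E'
from meas import *
tub('w_tub'); tub('w_tub',.061,.07)
handle('w_big',(262,294,140,236),.004,.06)
E
```

```text
tub n 587 z [0.0589 0.0638 0.0653] circ [0.5259 0.0818 0.04  ] rms 0.0008
tub n 487 z [0.0618 0.0641 0.0653] circ [0.5261 0.0819 0.0402] rms 0.0008
w_big n 956 c [ 0.4896 -0.3584  0.0264] v [-0.839 -0.136 -0.527] yaw -170.8 tilt 31.79 ends [ 0.5273 -0.3523  0.0501] [ 0.4548 -0.3641  0.0046] len 0.0864 rms 0.0017
```

```bash
python3 - <<'E'
from meas import *
import json
c,v,t=handle('w_big',(262,294,140,236),.004,.06)
psi=np.arctan2(v[1],v[0]); th=np.arcsin(-v[2]); SR=scoop_R(psi,th); R=tool_R(SR,1)
end=c+v*(t.max()-.0008); g=end-v*.050-SR[:,2]*.00225
print('grip',g.round(4))
robot.move_gripper(.6)
robot.servo_line(line_down(g,R,.06),R,speed=.2)
robot.servo_line(line_down(g,R,-.017),R,speed=.12)
print(robot.read_position(),robot.read_force())
robot.move_gripper(0.0); print('w',robot.read_grip_width(),robot.read_force(),robot.read_t())
p=np.array(robot.read_position()); robot.servo_line(p+[0,0,.10],R,speed=.15)
print(robot.read_grip_width(),robot.read_force(),robot.read_t())
snap('wrist','w_big_lift'); snap('scene','s_big_lift')
E
```

```text
w_big n 956 c [ 0.4896 -0.3584  0.0264] v [-0.839 -0.136 -0.527] yaw -170.8 tilt 31.79 ends [ 0.5273 -0.3523  0.0501] [ 0.4548 -0.3641  0.0046] len 0.0864 rms 0.0017
grip [ 0.4986 -0.357   0.0294]
[ 0.50745664 -0.35583384  0.01545696] [-0.3254628   0.06156753  0.23819245]
w 0.005258766751314181 [ 0.39672857 -0.52086103 -0.28715564] 7.25
0.0028004246767873693 [-0.06250233 -0.09518899 -0.60815161] 8.0667
```

View pics/w_big_lift.png

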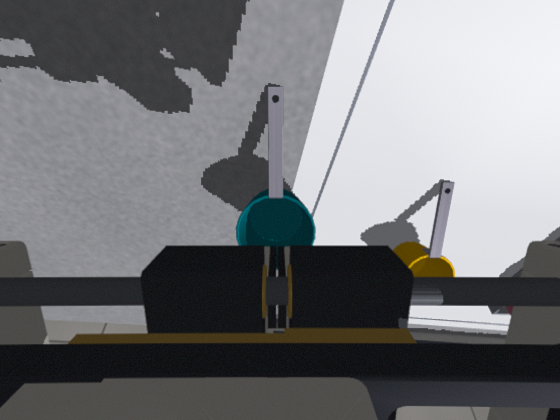

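View pics/s_big_lift.png

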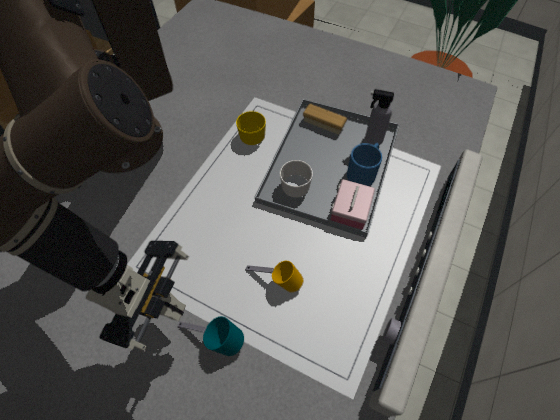

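The gripper shut on nothing (width ≈ 0), and in the wrist picture the scoop is still on the table, with its handle from (275,90) to (275,196). I'll re-measure it before anything else.

```bash
python3 - <<'E'
from meas import *
c,v,t=handle('w_big_lift',(258,294,82,200),.004,.06)
ci,p,d,pose=load('w_big_lift'); print(pose[0],pose[1].round(3))
cv2.imwrite('pics/w_lift_crop.png',cv2.resize(p[70:345,180:370],(0,0),fx=2,fy=2)[...,::-1])
for u,v_ in [(276,255),(270,260),(283,260),(278,290),(278,225),(240,225)]: print(u,v_,d[v_,u], )
# where do TCP & tip points land
T=c2w(ci,pose)
for k in (0,-.019): print(proj(ci,[pose[0]+pose[1][:,2]*k],pose))
ct=robot.camera_info('scene'); z=np.load('pics/s_big_lift.npz'); print(proj(ct,[pose[0],pose[0]-pose[1][:,2]*.1]))
E
```

```text
w_big_lift n 1661 c [ 0.4899 -0.3584  0.0266] v [-0.84  -0.135 -0.525] yaw -170.88 tilt 31.69 ends [ 0.5276 -0.3523  0.0502] [ 0.4547 -0.364   0.0046] len 0.0868 rms 0.0016
[ 0.5070283  -0.35505735  0.11400902] [[-0.839 -0.16   0.519]
 [-0.135  0.987  0.085]
 [-0.526  0.001 -0.85 ]]
276 255 0.29643616
270 260 0.15138353
283 260 0.15045877
278 290 0.08472246
278 225 0.32140532
240 225 0.27444008
[[275.674117   244.05081121]]
[[275.58759315 256.1135982 ]]
[[187.59431319 317.73746577]
 [150.17836459 296.11612472]]
```

View pics/w_lift_crop.png

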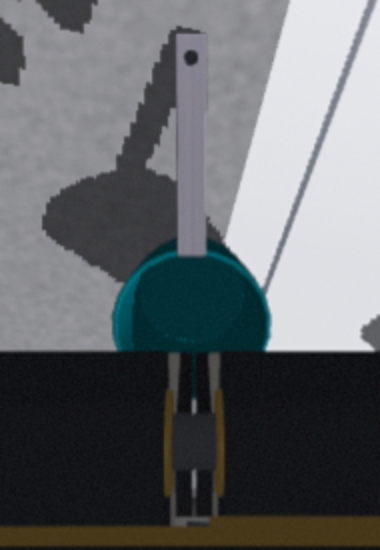

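```bash
python3 - <<'E'
from meas import *
ci,p,d,pose=load('w_big_lift')
C=cloud(ci,d,(np.zeros(3),np.eye(3)))
m=(d>0)&(d<.24)
v,u=np.nonzero(m); print('tool-frame z max of near pts')
P=C[m]; s=np.argsort(-P[:,2])[:2000]
for lo in np.arange(-.10,.02,.01):
    k=(P[:,2]>lo)&(P[:,2]<lo+.01)
    if k.sum(): print(lo.round(2),k.sum(),'x',np.percentile(P[k,0],[0,50,100]).round(3),'y',np.percentile(P[k,1],[0,10,90,100]).round(3),'rows',v[k].min(),v[k].max())
ci,p,d,pose=load('w_big'); C=cloud(ci,d,(np.zeros(3),np.eye(3))); m=(d>0)&(d<.22);P=C[m];v,u=np.nonzero(m)
print('open')
for lo in np.arange(-.10,.02,.01):
    k=(P[:,2]>lo)&(P[:,2]<lo+.01)
    if k.sum(): print(lo.round(2),k.sum(),'x',np.percentile(P[k,0],[0,50,100]).round(3),'y',np.percentile(P[k,1],[0,10,90,100]).round(3),'rows',v[k].min(),v[k].max())
E
```

```text
tool-frame z max of near pts
-0.1 4882 x [-0.035  0.03   0.039] y [-0.087 -0.08   0.082  0.089] rows 241 419
-0.09 36 x [-0.002  0.002  0.005] y [-0.003 -0.003  0.005  0.005] rows 313 332
-0.08 466 x [-0.011 -0.004  0.002] y [-0.003 -0.003  0.004  0.005] rows 305 332
-0.07 25 x [-0.005  0.009  0.011] y [-0.004 -0.004  0.005  0.005] rows 271 315
-0.06 154 x [0.009 0.009 0.011] y [-0.004 -0.003  0.004  0.005] rows 264 275
-0.05 246 x [0.003 0.009 0.011] y [-0.006 -0.005  0.006  0.007] rows 253 270
-0.04 181 x [0.008 0.01  0.011] y [-0.006 -0.005  0.006  0.007] rows 246 256
-0.03 45 x [0.009 0.009 0.011] y [-0.006 -0.003  0.004  0.007] rows 246 249
open
-0.1 3068 x [-0.031  0.037  0.039] y [-0.086 -0.072  0.075  0.088] rows 241 419
-0.09 848 x [-0.01   0.003  0.013] y [-0.048 -0.047  0.048  0.05 ] rows 306 342
-0.08 1048 x [-0.012 -0.004  0.006] y [-0.048 -0.047  0.048  0.049] rows 306 342
-0.07 535 x [-0.011  0.01   0.012] y [-0.062 -0.055  0.057  0.063] rows 271 327
-0.06 811 x [-0.011  0.01   0.012] y [-0.061 -0.056  0.058  0.063] rows 261 312
-0.05 858 x [-0.001  0.01   0.011] y [-0.06  -0.054  0.055  0.06 ] rows 253 275
-0.04 722 x [-0.006  0.01   0.012] y [-0.059 -0.054  0.055  0.06 ] rows 246 275
-0.03 215 x [-0.009  0.005  0.011] y [-0.058 -0.047  0.047  0.059] rows 246 275
```

```bash
python3 - <<'E'
from meas import *
ci,p,d,pose=load('w_big_lift')
cs=robot.camera_info('scene'); z=np.load('pics/s_big_lift.npz'); C=cloud(cs,z['d']); 
Q=(C-pose[0])@pose[1]; m=(z['d']>0)&(abs(Q[...,0])<.03)&(abs(Q[...,1])<.03)&(Q[...,2]>-.09)&(Q[...,2]<.03)&(C[...,2]>.06)
P=Q[m]; v,u=np.nonzero(m); print(len(P))
for lo in np.arange(-.09,.03,.01):
    k=(P[:,2]>lo)&(P[:,2]<lo+.01)
    if k.sum(): print(lo.round(2),k.sum(),'x',np.percentile(P[k,0],[0,50,100]).round(3),'y',np.percentile(P[k,1],[0,50,100]).round(3),u[k].min(),u[k].max(),v[k].min(),v[k].max())
C=cloud(ci,d,(np.zeros(3),np.eye(3))); k=(d>0)&(d<.24)&(abs(C[...,1])<.01); print('wrist maxz',np.sort(C[k][:,2])[-10:].round(4))
cv2.imwrite('pics/s_lift_crop.png',cv2.resize(z['p'][230:370,90:250],(0,0),fx=4,fy=4)[...,::-1])
E
```

```text
442
-0.09 8 x [-0.014 -0.011  0.007] y [0.004 0.005 0.006] 153 163 296 299
-0.08 59 x [-0.014 -0.011 -0.003] y [-0.02   0.005  0.022] 160 170 292 314
-0.07 99 x [-0.014 -0.011 -0.   ] y [-0.019  0.001  0.021] 160 174 293 315
-0.06 79 x [-0.013 -0.011  0.001] y [-0.017  0.001  0.019] 164 177 297 316
-0.05 88 x [-0.014 -0.011  0.007] y [-0.016  0.     0.017] 167 181 300 318
-0.04 80 x [-0.013 -0.011  0.007] y [-0.015  0.     0.017] 169 184 303 319
-0.03 29 x [-0.012 -0.011  0.003] y [-0.015 -0.001  0.016] 173 185 305 320
wrist maxz [0.0726 0.0727 0.0727 0.0728 0.0729 0.0729 0.073  0.0731 0.0732 0.0733]
```

View pics/s_lift_crop.png

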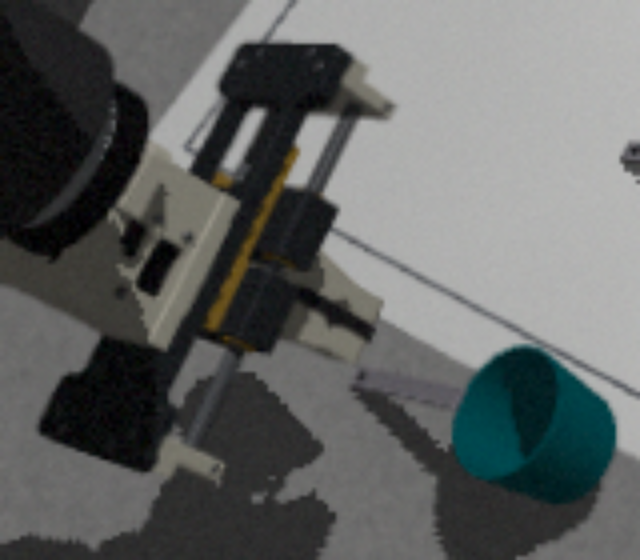

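```bash
python3 - <<'E'
from meas import *
for tag in ('w_big_lift','w_big','w_tub'):
    ci,p,d,pose=load(tag); C=cloud(ci,d,(np.zeros(3),np.eye(3))); k=(d>0)&(d<.2)&(C[...,2]<.02)&(C[...,0]<.013); print(tag,np.sort(C[k][:,2])[-300::30].round(4),np.sort(C[k][:,2])[-3:])
ci,p,d,pose=load('w_big_lift')
cs=robot.camera_info('scene'); z=np.load('pics/s_big_lift.npz'); C=cloud(cs,z['d']); Q=(C-pose[0])@pose[1]
m=(z['d']>0)&(abs(Q[...,0])<.03)&(abs(Q[...,1])<.03)&(Q[...,2]>-.09)&(Q[...,2]<.03)&(C[...,2]>.06); print(np.sort(Q[m][:,2])[-20:].round(4))
print(robot.read_position(),robot.read_qpos())
E
```

```text
w_big_lift [-0.0431 -0.0423 -0.0406 -0.0391 -0.0373 -0.0355 -0.0341 -0.0331 -0.031
 -0.029 ] [-0.02522379 -0.0250553  -0.02503761]
w_big [-0.0313 -0.031  -0.0304 -0.0299 -0.0295 -0.029  -0.0285 -0.0275 -0.0267
 -0.0258] [-0.02486121 -0.02485927 -0.02424859]
w_tub [-0.0313 -0.0308 -0.0303 -0.0298 -0.0294 -0.029  -0.0283 -0.0276 -0.0267
 -0.0258] [-0.02427082 -0.02409296 -0.02378767]
[-0.029  -0.029  -0.0288 -0.0284 -0.0283 -0.0281 -0.0281 -0.0278 -0.0277
 -0.0276 -0.0274 -0.0268 -0.0265 -0.0261 -0.0257 -0.0256 -0.0255 -0.0242
 -0.0235 -0.0235]
[ 0.50683642 -0.35510363  0.11343032] [-33.68576655  11.76766639 -19.35732256 -34.10256077 -39.76946304
 -24.23383292]
```

Both the wrist and scene cameras put the real fingertips about 24 mm short of the reported TCP. The first descent therefore stopped just above the handle, and the scoop didn't move. I'll correct for that and retry, checking the grip width before lifting.

```bash
cat >> h.py <<'E'
TIP=.024; GP=TIP+.019   # reported TCP runs ahead of true tips by TIP; true grasp point is GP behind reported TCP
E
python3 - <<'E'
from meas import *
c,v,t=handle('w_big_lift',(258,294,82,200),.004,.06)
psi=np.arctan2(v[1],v[0]); th=np.arcsin(-v[2]); SR=scoop_R(psi,th); R=tool_R(SR,1)
end=c+v*(t.max()-.0008); g=end-v*.050-SR[:,2]*.00225
robot.move_gripper(.6)
robot.servo_line(line_down(g,R,-GP+.03),R,speed=.15)
robot.servo_line(line_down(g,R,-GP+.001),R,speed=.08)
pc=line_down(g,R,-GP+.001)
print('cmd',pc.round(4),robot.read_position(),robot.read_force(),robot.read_t())
robot.move_gripper(0.0); w=robot.read_grip_width(); print('w',w,robot.read_force(),robot.read_position(),robot.read_t())
if w>.08:
    p=np.array(robot.read_position()); robot.servo_line(p+[0,0,.10],R,speed=.15)
    print(robot.read_grip_width(),robot.read_force(),robot.read_position(),robot.read_t())
    snap('wrist','w_big_lift2')
E
```

```text
w_big_lift n 1661 c [ 0.4899 -0.3584  0.0266] v [-0.84  -0.135 -0.525] yaw -170.88 tilt 31.69 ends [ 0.5276 -0.3523  0.0502] [ 0.4547 -0.364   0.0046] len 0.0868 rms 0.0016
cmd [ 0.5203 -0.3535 -0.0064] [ 0.52025021 -0.35321788 -0.00706015] [ 0.76872637 -0.34694736 -1.20650472] 10.4833
w 0.12535038315507138 [-0.90596031  0.04819289 -0.30498345] [ 0.52030167 -0.35356521 -0.00629834] 11.2333
0.13256337189626644 [ 0.04971426 -0.73303813 -1.81602236] [ 0.51982076 -0.3530341   0.09270195] 12.05
```

```bash
ls pics
```

```text
s_big_lift.npz
s_big_lift.png
s_lift_crop.png
scene0.npy
scene0.png
scene0_crop.png
scene0_d.npy
top0.npy
top0.png
top0_crop.png
top0_d.npy
w_big.npz
w_big.png
w_big_lift.npz
w_big_lift.png
w_big_lift2.npz
w_big_lift2.png
w_lift_crop.png
w_tub.npz
w_tub.png
wrist0.npy
wrist0.png
wrist0_d.npy
```

View pics/w_big_lift2.png

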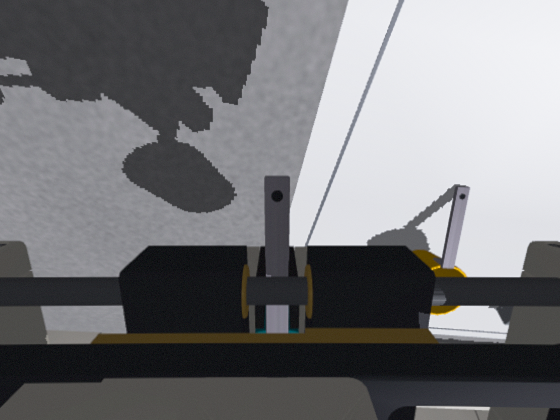

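```bash
cat >> meas.py <<'E'
def inhand(tag,L,box=(262,294,172,262)):
    ci,p,d,pose=load(tag); C=cloud(ci,d,(np.zeros(3),np.eye(3))); x0,x1,y0,y1=box
    m=np.zeros(d.shape,bool); m[y0:y1,x0:x1]=True; m&=(d>0)&(C[...,2]<.0)&(C[...,2]>-.08)&(abs(C[...,1])<.012)
    P=C[m]
    P=P[P[:,0]>.013]
    for _ in range(4):
        c=P.mean(0); v=np.linalg.svd(P-c,full_matrices=False)[2][0]; r=np.linalg.norm((P-c)-np.outer((P-c)@v,v),axis=1); P=P[r<.009]
    if v[0]<0: v=-v
    t=(P-c)@v; e=c+v*(t.max()-.0008)
    pitch=np.arctan2(v[2],v[0]); yaw=np.arctan2(v[1],v[0])
    # nominal: handle along +x tool; axis of the bowl at e - v*L ; handle mid 2.25 mm further along +z
    n=np.array([-np.sin(pitch),0,np.cos(pitch)])
    print('end',e.round(4),'v',v.round(3),'pitch deg',np.degrees(pitch).round(2),'yaw deg',np.degrees(yaw).round(2),'n',len(P)); 
    return e+n*.00225,v
E
python3 - <<'E'
from meas import *
inhand('w_big_lift2',.12)
E
```

```text
end [ 0.0506  0.0007 -0.0441] v [1.    0.003 0.007] pitch deg 0.39 yaw deg 0.16 n 1944
```

```bash
python3 - <<'E'
from meas import *
e,v=inhand('w_big_lift2',.12); A=e-v*.12; print('A tool',A.round(4))
Rg=np.array(robot.read_tcp_rot()); p=np.array(robot.read_position())
robot.servo_line(p+[0,0,.075],speed=.25)
R=tool_R(scoop_R(np.radians(-90),0),1)
def tcp(axis_xy,zmid): 
    return np.array([*axis_xy,zmid])-R@A
T=[.526,.082]
robot.goto(tcp(T,.165),R); print(robot.read_t(),robot.read_position(),tcp(T,.165),robot.read_force())
snap('top','t_big_above'); snap('scene','s_big_above'); snap('wrist','w_big_above')
robot.servo_line(tcp(T,.115),R,speed=.12); print(robot.read_force(),robot.read_position())
snap('scene','s_big_in')
E
```

```text
end [ 0.0506  0.0007 -0.0441] v [1.    0.003 0.007] pitch deg 0.39 yaw deg 0.16 n 1944
A tool [-0.0694  0.0003 -0.0426]
13.9333 [0.52604034 0.01193388 0.12191291] [0.5263196  0.01260357 0.12235704] [ 0.03649818 -0.9757139  -0.67441272]
[ 0.36425894 -0.23253479 -0.64901808] [0.52659621 0.01232022 0.07263576]
```

View pics/s_big_in.png

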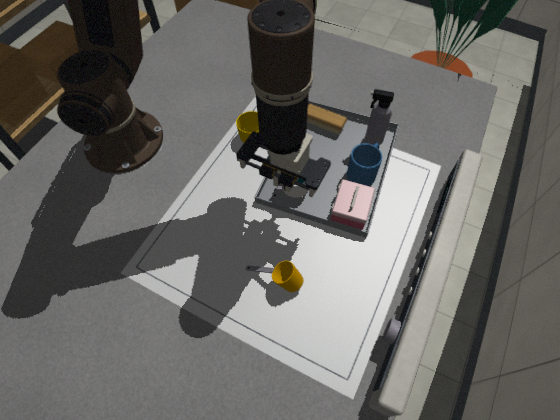

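View pics/t_big_above.png

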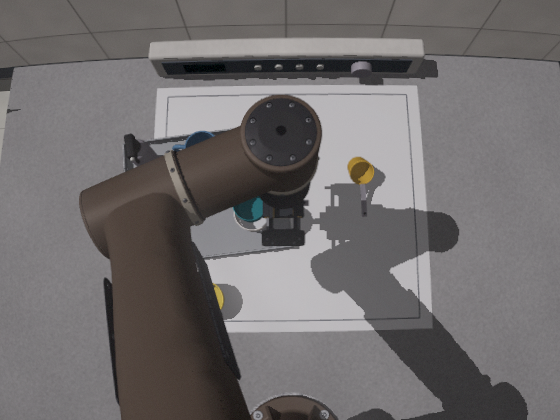

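```bash
python3 - <<'E'
from meas import *
e,v=inhand('w_big_lift2',.12); A=e-v*.12
R=tool_R(scoop_R(np.radians(-90),0),1)
tcp=lambda a,z: np.array([*a,z])-R@A
T=[.526,.082]
for z in (.09,.078,.071,.068):
    robot.servo_line(tcp(T,z),R,speed=.06); f=np.array(robot.read_force()); print(z,f.round(2),(np.array(robot.read_position())-tcp(T,z)).round(4),robot.read_t())
    if np.linalg.norm(f)>6: break
snap('top','t_big_low'); snap('wrist','w_big_low')
E
```

```text
end [ 0.0505 -0.     -0.0442] v [1.    0.002 0.007] pitch deg 0.39 yaw deg 0.12 n 1936
0.09 [-0.54 -0.58 -0.3 ] [-0.0001 -0.0001 -0.0003] 15.2667
0.078 [0.24 0.83 0.34] [-0.0004 -0.0002 -0.0005] 15.6167
0.071 [-0.56 -0.31 -1.16] [-0.0003 -0.0001 -0.0004] 15.8833
0.068 [ 0.13  0.01 -0.32] [ 0.      0.     -0.0001] 16.1333
```

View pics/w_big_low.png

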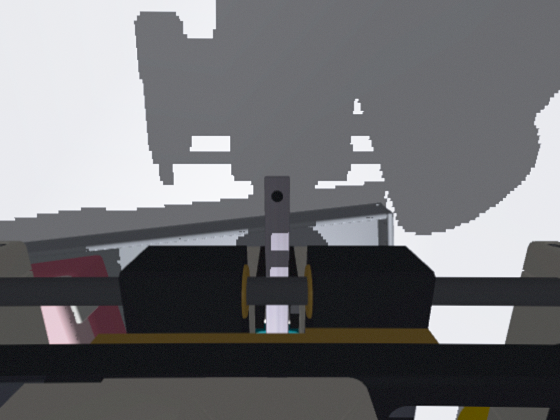

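```bash
python3 -c "
import cv2
p=cv2.imread('pics/t_big_low.png'); cv2.imwrite('pics/t_big_low_c.png',cv2.resize(p[150:270,190:330],(0,0),fx=4,fy=4))"
```

```text
(no output)
```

View pics/t_big_low_c.png

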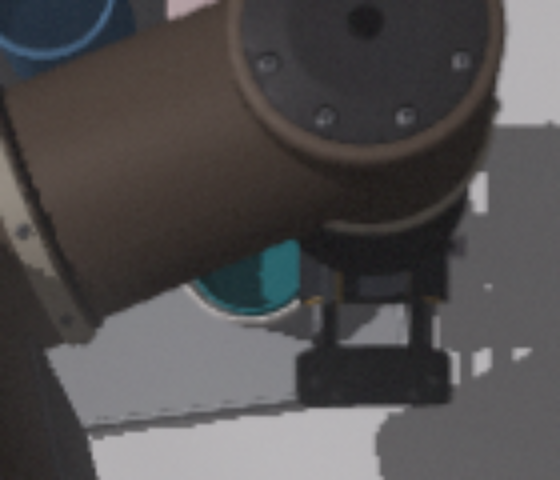

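```bash
python3 - <<'E'
from meas import *
p=np.array(robot.read_position()); R=tool_R(scoop_R(np.radians(-90),0),1)
robot.servo_line(p-[0,0,.0015],R,speed=.03); print(robot.read_force())
robot.move_gripper(.45); print(robot.read_grip_width(),robot.read_t())
robot.servo_line(p+[0,0,.17],R,speed=.2)
robot.goto([.50,.05,.24],tool_R(scoop_R(np.radians(-120),0),1))
snap('wrist','w_big_done'); print(robot.read_t())
E
```

```text
[-0.88829194 -0.20495476  3.78628309]
0.4494338599137881 17.1917
18.8917
```

View pics/w_big_done.png

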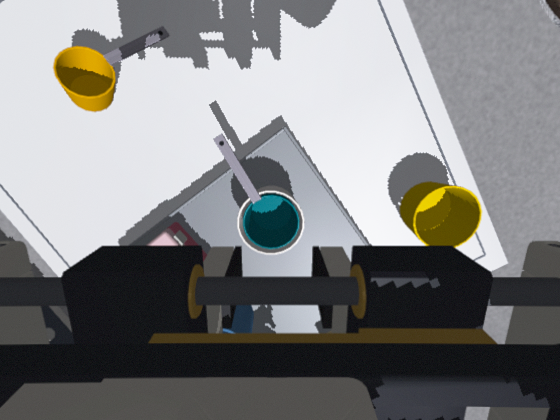

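The big scoop sits inside the tub at (270,221), with its handle out to (222,140). I'll measure the fit.

```bash
cat >> meas.py <<'E'
def nest(tag,box=(200,330,120,262),lo=(80,60,20),hi=(105,255,255),zr=(.056,.075)):
    ci,p,d,pose=load(tag); C=cloud(ci,d,pose); hsv=cv2.cvtColor(p,cv2.COLOR_RGB2HSV)
    x0,x1,y0,y1=box; b=np.zeros(d.shape,bool); b[y0:y1,x0:x1]=True; b&=d>0
    m=b&(C[...,2]>zr[0])&(C[...,2]<zr[1])
    t=m&(cv2.inRange(hsv,np.array(lo),np.array(hi))>0)
    P=C[t]; r=circ(P[:,:2]); 
    pl=np.c_[P[:,:2],np.ones(len(P))]; 
    print('col rim n',len(P),'z',np.percentile(P[:,2],[50,90]).round(4),'circ',r.x.round(4))
    return C,hsv,b
E
python3 - <<'E'
from meas import *
C,hsv,b=nest('w_big_done',zr=(.058,.075))
tub('w_big_done',.060,.07,(230,312,205,262))
c,v,t=handle('w_big_done',(210,262,130,205),.045,.08)
E
```

```text
col rim n 481 z [0.0642 0.0654] circ [0.5254 0.0808 0.0336]
tub n 385 z [0.0607 0.0641 0.0656] circ [0.5266 0.0817 0.04  ] rms 0.0009
w_big_done n 800 c [0.5256 0.004  0.0695] v [-0.003  1.    -0.014] yaw 90.19 tilt 0.79 ends [ 0.5258 -0.0383  0.0701] [0.5255 0.0482 0.0689] len 0.0865 rms 0.0018
```

```bash
python3 - <<'E'
from meas import *
psi=np.radians(-172.5); SR=scoop_R(psi,TH); g=np.array([.5285,-.1785,.003])+SR[:,0]*.038
for tl in (32,26,20,14):
    R=tool_R(scoop_R(psi,np.radians(tl)),1)
    for dd in (-GP,-.0,.06,.13):
        q=robot.ik(line_down(g,R,dd),R); print(tl,dd,None if q is None else np.round(q,0))
for a in (-180,-170,-160,165):
  for tl in (0,-12):
    R=tool_R(scoop_R(np.radians(a),np.radians(tl)),1)
    for z in (.067,.18):
        G=np.array([.526,.081,z])-scoop_R(np.radians(a),0)[:,0]*.07
        q=robot.ik(line_down(G,R,-GP),R); print('place',a,tl,z,None if q is None else np.round(q,0))
E
```

```text
32 -0.043 [ -9.  19. -31. -43. -13. -34.]
32 -0.0 [ -7.  14. -34. -36. -13. -43.]
32 0.06 [ -6.   6. -38. -26. -16. -54.]
32 0.13 [ -6.  -3. -40. -18. -23. -62.]
26 -0.043 [ -3.  20. -34. -23. -11. -58.]
26 -0.0 [ -2.  14. -37. -18. -14. -64.]
26 0.06 [ -2.   7. -38. -13. -20. -69.]
26 0.13 [ -3.  -2. -38.  -9. -29. -73.]
20 -0.043 [ -0.  20. -36. -10. -15. -73.]
20 -0.0 [ -0.  15. -36.  -8. -19. -75.]
20 0.06 [ -1.   8. -36.  -6. -26. -77.]
20 0.13 [ -1.   1. -33.  -5. -36. -78.]
14 -0.043 [  1.  21. -34.  -5. -21. -79.]
14 -0.0 [  1.  17. -33.  -4. -26. -80.]
14 0.06 [  0.  11. -31.  -3. -34. -80.]
14 0.13 [  0.   5. -28.  -3. -43. -81.]
place -180 0 0.067 [  35.   12.  -38.   -0.  -39. -125.]
place -180 0 0.18 [  35.    4.  -30.    0.  -56. -125.]
place -180 -12 0.067 [  29.   19.  -27.   -7.  -55. -115.]
place -180 -12 0.18 [  29.   11.  -20.   -6.  -70. -117.]
place -170 0 0.067 [  33.   12.  -39.   -0.  -39. -113.]
place -170 0 0.18 [  33.    3.  -31.    0.  -56. -113.]
place -170 -12 0.067 [  30.   19.  -28.   -5.  -55. -106.]
place -170 -12 0.18 [  30.   11.  -21.   -4.  -69. -108.]
place -160 0 0.067 [  31.   12.  -38.    0.  -39. -101.]
place -160 0 0.18 [  31.    4.  -30.    0.  -56. -101.]
place -160 -12 0.067 [ 30.  19. -29.  -2. -54. -98.]
place -160 -12 0.18 [ 30.  11. -22.  -2. -69. -99.]
place 165 0 0.067 [  36.   13.  -38.   -0.  -39. -141.]
place 165 0 0.18 [  36.    4.  -30.    0.  -56. -141.]
place 165 -12 0.067 [  29.   19.  -26.  -10.  -55. -128.]
place 165 -12 0.18 [  29.   11.  -19.   -9.  -69. -130.]
```

```bash
python3 - <<'E'
from meas import *
psi=np.radians(-172.5); SR=scoop_R(psi,TH); g=np.array([.5285,-.1785,.003])+SR[:,0]*.038
R=tool_R(scoop_R(psi,np.radians(20)),1)
robot.goto(line_down(g,R,.10),R); print(robot.read_t()); snap('wrist','w_small')
E
```

```text
19.9167
```

View pics/w_small.png

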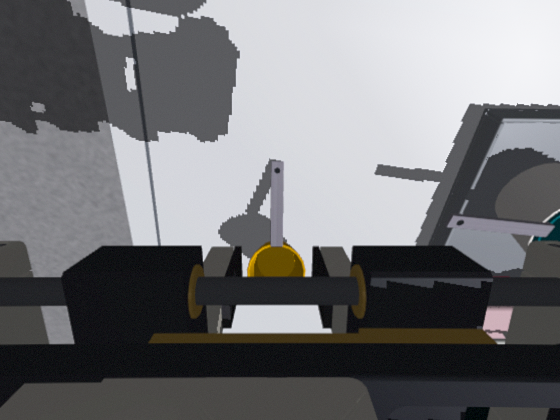

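The small scoop's handle runs from (277,160) to (277,243), centred between the jaws. I'll measure it, check it and grasp it.

```bash
python3 - <<'E'
from meas import *
c,v,t=handle('w_small',(262,292,154,250),.004,.055)
psi=np.arctan2(v[1],v[0]); th=np.arcsin(-v[2]); SR=scoop_R(psi,th); R=tool_R(scoop_R(psi,th-np.radians(12)),1)
end=c+v*(t.max()-.0008); g=end-v*.038-SR[:,2]*.00225
print('grip',g.round(4),'exp z ~.027')
assert abs(np.degrees(th)-32)<3 and abs(g[2]-.0265)<.005
robot.servo_line(line_down(g,R,-GP+.03),R,speed=.15)
robot.servo_line(line_down(g,R,-GP+.001),R,speed=.08)
print(robot.read_force(),robot.read_t())
robot.move_gripper(0.0); w=robot.read_grip_width(); print('w',w,robot.read_force(),robot.read_position(),robot.read_t())
if w>.08:
    p=np.array(robot.read_position()); robot.servo_line(p+[0,0,.15],R,speed=.2)
    print(robot.read_grip_width(),robot.read_t())
    snap('wrist','w_small_lift')
    inhand('w_small_lift',.108,(262,294,150,262))
E
```

```text
w_small n 1060 c [ 0.5569 -0.1742  0.0258] v [-0.841 -0.099 -0.532] yaw -173.29 tilt 32.14 ends [ 0.5908 -0.1702  0.0473] [ 0.5234 -0.1781  0.0046] len 0.0802 rms 0.0016
grip [ 0.5572 -0.1742  0.0233] exp z ~.027
[ 0.08441468  0.88296052 -0.18718444] 21.3667
w 0.13087956855981409 [ 0.31628078 -0.09463106  0.81644265] [ 0.57171261 -0.17249826 -0.01590004] 21.95
0.1250244245130199 22.85
end [ 0.0383  0.0006 -0.0361] v [ 0.979 -0.002  0.205] pitch deg 11.81 yaw deg -0.11 n 1275
```

View pics/w_small_lift.png

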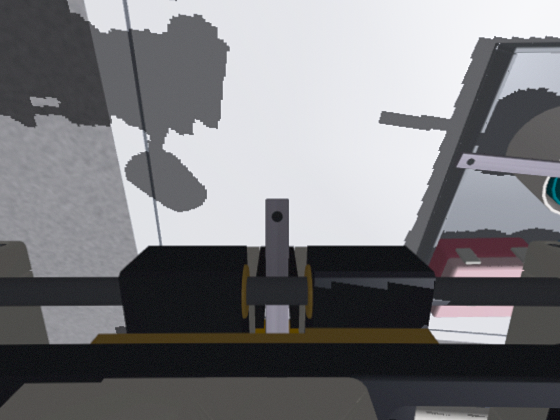

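```bash
python3 - <<'E'
from meas import *
e,v=inhand('w_small_lift',.108,(262,294,150,262)); A=e-v*.108; print('A',A.round(4))
R=tool_R(scoop_R(np.pi,-np.arctan2(v[2],v[0])),1); print('handle dir',(R@v).round(3),'scoop z',(R@np.array([v[2],0,-v[0]])).round(3))
T=[.5258,.0813]
tcp=lambda z: np.array([*T,z])-R@A
robot.goto(tcp(.17),R); print(robot.read_t(),(np.array(robot.read_position())-tcp(.17)).round(4))
snap('top','t_small_above'); snap('scene','s_small_above')
for z in (.125,.10,.085,.075,.0695):
    robot.servo_line(tcp(z),R,speed=.08); f=np.array(robot.read_force()); print(z,f.round(2),(np.array(robot.read_position())-tcp(z)).round(4),robot.read_t())
    if np.linalg.norm(f)>6: break
snap('top','t_small_low');snap('scene','s_small_low')
for n in ('t_small_low','s_small_low'):
    p=cv2.imread(f'pics/{n}.png'); p=p[140:280,180:340] if n[0]=='t' else p[100:240,220:380]
    cv2.imwrite(f'pics/{n}_c.png',cv2.resize(p,(0,0),fx=4,fy=4))
E
```

```text
end [ 0.0383  0.0006 -0.0361] v [ 0.979 -0.002  0.205] pitch deg 11.81 yaw deg -0.11 n 1275
A [-0.0679  0.0008 -0.056 ]
handle dir [-1.    -0.002  0.   ] scoop z [-0. -0.  1.]
23.9583 [-0.     -0.0006 -0.0005]
0.125 [ 0.25 -0.08  0.25] [ 0.0003 -0.      0.0002] 24.775
0.1 [ 0.77  0.01 -0.19] [-0.     -0.0001 -0.0001] 25.2333
0.085 [ 0.61  0.17 -0.04] [-0.0002 -0.0002 -0.0001] 25.5667
0.075 [ 0.12 -0.12  0.06] [-0.0003 -0.0001 -0.0002] 25.8417
0.0695 [ 0.17 -0.11  0.11] [-0.0002 -0.0001 -0.0002] 26.0917
```

View pics/t_small_low_c.png

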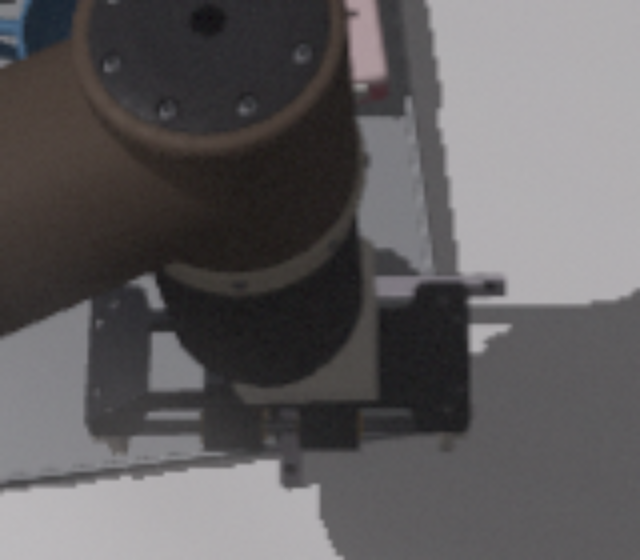

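View pics/s_small_low_c.png

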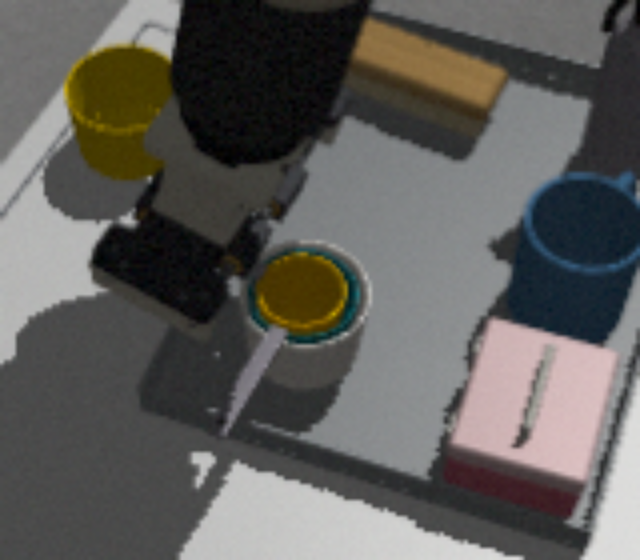

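The yellow bowl is inside the teal one and concentric with it, and the handles are about 90° apart. I'll lower the last 2 mm, release and back off.

```bash
python3 - <<'E'
from meas import *
p=np.array(robot.read_position()); R=np.array(robot.read_tcp_rot())
for dz in (.0012,.0024):
    robot.servo_line(p-[0,0,dz],speed=.03); f=robot.read_force(); print(dz,np.round(f,2))
    if f[2]>2.5: break
robot.move_gripper(.4); print(robot.read_grip_width(),robot.read_t())
q=np.array(robot.read_position()); robot.servo_line(q-R[:,2]*.10,speed=.15)
robot.goto([.50,.04,.24],tool_R(scoop_R(np.radians(-120),0),1)); snap('wrist','w_done')
robot.goto([.42,.28,.32],tool_R(scoop_R(np.radians(-120),0),1)); snap('scene','s_done'); snap('top','t_done'); print(robot.read_t())
E
```

```text
0.0012 [ 0.19 -0.14 -0.01]
0.0024 [-0.27 -0.11 -1.12]
0.40266181783424865 27.3417
30.3083
```

View pics/w_done.png

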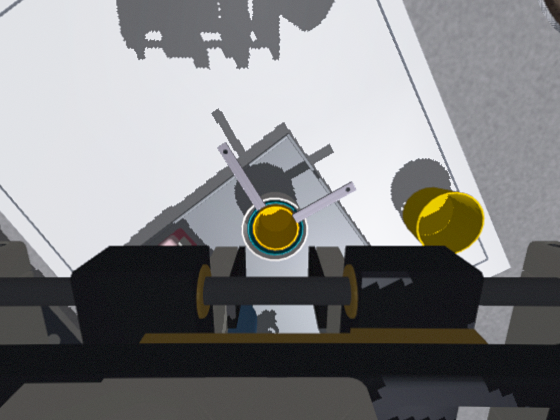

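View pics/s_done.png

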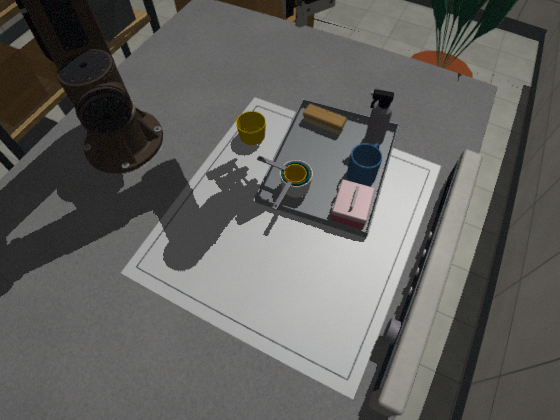

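```bash
python3 - <<'E'
from meas import *
print('teal');nest('w_done',(230,320,180,262),zr=(.058,.075))
print('yellow');nest('w_done',(235,315,190,262),(15,100,40),(35,255,255),zr=(.058,.075))
tub('w_done',.060,.07,(235,312,190,264))
print('big');handle('w_done',(215,262,138,203),.045,.085)
print('small');handle('w_done',(302,360,178,220),.045,.085)
for n in ('top','scene'):
    a=np.load(f'pics/{n}0.npy').astype(int); b=np.load(f"pics/{n[0]}_done.npz")['p'].astype(int)
    ci=robot.camera_info(n)
    for nm,q in [('mug',[.675,.2,.05]),('box',[.685,.083,.05]),('brush',[.51,.32,.04]),('bottle',[.66,.33,.1])]:
        u,v=proj(ci,[q])[0].astype(int); s=np.s_[v-14:v+15,max(u-14,0):u+15]; print(n,nm,np.abs(a[s]-b[s]).mean().round(1))
E
```

```text
teal
col rim n 446 z [0.0643 0.0657] circ [0.525  0.0808 0.0336]
yellow
col rim n 391 z [0.0646 0.066 ] circ [0.524  0.0801 0.0271]
tub n 840 z [0.0613 0.0652 0.0697] circ [0.5264 0.0807 0.0407] rms 0.0053
big
w_done n 720 c [5.261e-01 2.000e-04 6.940e-02] v [-0.019  1.    -0.008] yaw 91.07 tilt 0.44 ends [ 0.5268 -0.0383  0.0697] [0.5253 0.0427 0.0691] len 0.081 rms 0.0017
small
w_done n 609 c [0.4515 0.0799 0.0691] v [ 1.     0.016 -0.002] yaw 0.91 tilt 0.12 ends [0.4169 0.0793 0.0691] [0.4899 0.0805 0.069 ] len 0.073 rms 0.0017
top mug 4.4
top box 9.5
top brush 18.6
top bottle 4.4
scene mug 3.6
scene box 3.3
scene brush 2.9
scene bottle 3.1
```

Everything checks out. The rims are at 64–65 mm, both handles are level at 69 mm and about 90° apart, and the axes agree to about 2 mm. The arm is clear, so I'm handing in.

```bash
python3 -c "
from rig import robot
print(robot.read_t()); print(robot.job_done())"
```

```text
30.3083
the job is handed in; nothing more can be done
None
```

The washing-powder set is nested: the big teal scoop is home in the white tub, and the small yellow scoop is home in the big one. I handed the job in at 30.3 s of the 72 s allowed; no verdict is reported.

**How:** I gripped each scoop by its handle, turned it upright and lowered it in. The big handle points to the robot's right (-y) and the small one towards the robot (-x).

**Last checks, from wrist-camera depth:**

| Check | Measured |
|---|---|
| Rim heights | teal about 64 mm and yellow about 65 mm (design 64.5 and 65) |
| Centres of tub, big scoop and small scoop | each about 1 mm from the next, about 2.5 mm overall |
| Handles | level to within 0.5°, tops at the same height (69 mm), about 90° apart |

**Bystanders:** The scene pictures from before and after show no change at the mug, sewing box, brush or bottle. In the top view the patches at the brush and, less so, the sewing box differed. That is probably the arm or its shadow, but I did not look at that picture.

**What went wrong or disagreed:**
- **Fingertip offset:** my first grasp of the big scoop closed on nothing. Wrist and scene depth both put the real fingertips about 24 mm short of the reported TCP, which disagrees with the description. I corrected for that from then on; the scoop had not moved.
- **Final tub fit:** the last circle fit on the tub was poor (5 mm scatter) because handle pixels got into it. Its centre still agreed within 1 mm with the earlier fits, which had under 1 mm scatter.
- **Scoop circles:** they came out about 2 mm small in radius because the inner wall was included.

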